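Hold the tablet mill's bayonet lid at run

ROBOT

A 6-joint arm with a two-finger parallel gripper is mounted at the origin on the work surface. World frame = base frame: x ahead of the robot, y to its left, z up, the work surface at z = 0. Lengths are in m, angles in rad, forces in N, time in s.
With the tool pointing down it reaches from about 0.35 to 0.925 m from the base axis. Payload 6.4 kg.
Tool frame: the origin (TCP) lies on the centre line of the jaws, within the pads' length; the fingertips stand 25 mm ahead of it and the grasp point (between the pads) lies 6 mm ahead of it; x points along the fingers, z is the direction in which the jaws open and shut, and the axes are right-handed (so a half turn about x gives the same grasp; the last joint's range is limited). The gripper opens to 94 mm and grips with 3 to 60 N. Pads are 16 mm wide; open, the fingers measure 119 mm over their backs; the gripper's body (75 mm by 177 mm) begins 78 mm behind the grasp point.
Start: joints at [1.077, 0.245, 1.558, -0, 1.339, -0.174], TCP at [0.204, 0.617, 0.23] pointing down, gripper open.
Joint ranges: [-3.13, 3.13], [-1.02, 2.26], [0.13, 2.54], [-0.95, 4.09], [0.21, 2.88], [-2.74, 2.74]. Speed limits (rad/s): [2.57, 2.57, 3.14, 3.14, 3.14, 3.14].

INTERFACE

Orientations are given as a 3x3 rotation matrix whose columns are the frame's x, y, z axes.
In Python, from plant import status, optics, job gives the robot as it stands.
- The arm moves only by the tool send_rows, never from a script. Its argument "motion" is a list of rows, each a list of 7 numbers: the turn, a rotation vector about the world's x, y, z in units of 90 degrees (1.0 is 90 degrees), then the shift along the world's x, y, z in units of 120 mm (1.0 is 120 mm), then the opening in per cent of the stroke, from 0 (shut) to 100 (fully open). In form: [[ax, ay, az, x, y, z, claw], ...]. A call has 1 to 12 rows; each row is the pose to reach, as a shift and turn from the pose commanded when the call began; what a row does not reach only later rows make up. A row lasts 1/12 s, in which the tool goes at most 41.7 mm and 7.16 degrees, less where a joint would pass 70% of its speed; a pose out of reach is approached as far as the arm can. A call with a number of a shift or a turn outside -1 to 1 is refused whole. A call with a gripper value outside its range is refused whole. The fingers move at their own pace and stop on an object; the grip force is fixed at half the most. Time passes only in rows, so rows that repeat a pose let the fingers close. It gives the time, the measured TCP pose, the force and the opening at its end, in the units of the state.
- status.state(): the state, without advancing time (a new reading comes with each control period).
- optics.camera(name): name is "side" or "top"; returns a dict with "frame" (384x512x3 uint8, red, green, blue), "vfov" (degrees; the focal length in pixels is half the picture's height over the tangent of half this angle, whatever the lens; pixels are square), "cx", "cy" (the principal point, pixels), "xyz" and "orientation" of the camera in the world. Camera axes: x right, y down, z forward; pixel columns grow to the right and rows downward; lengths in m; the calibration is good to about 2 mm. A picture is of the moment at which its call begins. There is no depth.
- job.job_done(): hands the job in, once; it reports no verdict.
The state is a dict: "clock": time; "joint_positions": joint angles; "qvel": joint speeds; "joint_torque": joint torques, N m; "eef_pos": TCP position; "tool_rot": TCP orientation; "ft_force": force on the tool from outside, world axes, zero at the start; "moment": the same for the moment, N m; "opening": finger opening in m.
Only numpy, scipy, OpenCV 4.12 (cv2) and the standard library are available. Lean on these libraries where they do the work, as an engineer would, in place of code of your own. Each camera call takes 0.05 s, during which the arm holds its last target.

TASK

Pick up the lid of the ward's tablet mill by its grip bar, set it down fully onto the mill with its two lugs through the entry slots, then twist it clockwise against the spring to the run mark, halfway to the lock, and hold it there. Never let it reach the lock click, and leave the jar, carton and bowl where they are. The job finishes while you are still gripping the lid and holding it steady at the run mark: it springs back if let go.

Things in the scene. Friction and masses are not known exactly. Their poses are not given: they have to be found in the camera images.
- mill: White tablet mill fixed to the desk: upright and round, 110 mm tall, foot 120 mm and rim 100 mm across, open at the top. Origin: centre of its underside, z up its axis. Under the flat rim is a 5 mm thick ledge with a 59 mm round opening, cut by two entry slots on its +x and -x sides (a half turn of the mill changes nothing). Stops let the lid turn only about 7 degrees anticlockwise from the slots.
- slot_mark (a point): Round dot on the mill's rim (110 mm up, 46 mm out along the mill's +x), at one of the two entry slots; the other dot and slot are opposite. Each slot is 16 mm wide and reaches out to 41 mm from the axis.
- run_mark (a point): Run mark: long thin raised bar on the rim, also running down the mill's side, 40 degrees clockwise (seen from above) from the entry dot; a second one lies opposite. The square marks 80 degrees clockwise from the dots are the lock.
- lid: Loose grey lid, 91 to 182 g, standing on the desk on its spigot. Origin: centre of the spigot's underside, z up. Spigot 54 mm across, from 0 to 13 mm height; disc 84 mm across from 13 to 23 mm. Alike after a half turn. Seated, the disc lies on the mill's rim and the lid's origin is 97 mm above the mill's; once turned it has about 2 mm of play up, down and sideways.
- lid_bar (a point): Centre of the lid's upright grip bar, 39 mm above the lid's origin. The bar is 60 mm long along the lid's x, 16 mm thick along its y, and stands on the disc from 23 to 55 mm height.
- lid_lug (a point): Outer end of one lug of the lid, 36 mm out along the lid's +x, 3 mm up; the other is opposite. Lugs are 10 mm wide, 5 mm thick (0.5 to 5.5 mm height) and lie directly under the line of the grip bar.
- run_ring (a joint): Sprung ring in the mill's mouth (rad): 0 at rest, positive clockwise from above. The lid's lugs meet it about 0.09 past mid-slot and push it, so it reads the lid's clockwise turn less 0.05 to 0.09: about 0.63 with the bar at the run marks. Spring 0.05 N m at 0, 0.11 N m at 0.63: it turns the lid back if let go. The lock's balls resist (0.3 to 0.7 N m more) from about 1.1 and click near 1.3.
- jar: Bystander: white jar, 56 mm across, 85 mm tall, origin at the centre of its underside.
- carton: Bystander: white swab carton with a band round its top, 90 by 130 by 60 mm tall, origin at the centre of its underside.
- bowl: Bystander: small steel bowl, 100 mm across, 40 mm tall, origin at the centre of its underside.
Not all that is in view belongs to the job. Leave any green or yellow look-alike of the lid alone.

How it is judged:
By the outcome, as a careful person would: the job done as asked, in the order asked, and still so for the second after the job is handed in, while the arm keeps its last pose, push and grip.
It also fails if it takes over 51 s, if anything falls off the work surface, if the arm or the gripper's body presses on something with over 40 N, if the wrist force passes 120 N, or if a joint passes its speed limit or range.

## Working session

There is one attempt and no reset: what is moved stays moved. The work goes in short steps, Python scripts to look and compute and a tool call to move; the robot and the scene stay as the last step left them, time stands still between calls to the robot, and variables do not carry over. Pictures are saved under pics/ and viewed, and the job is handed in when it is done.

Besides the shell and the picture viewer there is one more tool, called as name(argument=value, ...) on one line, values as JSON. send_rows: Moves the arm, as the interface text tells. Shifts and turns lie within -1 to 1; 1 stands for 120 mm of shift or 90 degrees of turn. Its arguments: {"type":"object","properties":{"motion":{"type":"array","items":{"type":"array","items":{"type":"number"}}}},"required":["motion"]}

```bash
mkdir -p pics; ls
python3 - <<'E'
from plant import status, optics, job
import cv2
print(status.state())
for n in("side","top"):
    c=optics.camera(n); cv2.imwrite(f"pics/{n}0.png",c["frame"][:,:,::-1]); print({k:v for k,v in c.items() if k!="frame"})
E
```

```text
pics
{'clock': 0.0, 'joint_positions': array([ 1.07688488e+00,  2.45796424e-01,  1.55899920e+00, -2.64881951e-06,
        1.33868359e+00, -1.74074938e-01]), 'qvel': array([ 0.00081982, -0.00150723, -0.00121734, -0.0012401 ,  0.00109321,
        0.00202936]), 'joint_torque': array([-2.09779653e-03, -4.15812564e+01, -3.14609063e+01,  6.84716762e-02,
        3.30109906e-02, -1.44618443e-04]), 'eef_pos': array([0.20408338, 0.6165537 , 0.22936457]), 'tool_rot': array([[-8.92094407e-04, -9.49286881e-01,  3.14409957e-01],
       [-1.66230304e-03,  3.14411055e-01,  9.49285481e-01],
       [-9.99998220e-01,  3.24207643e-04, -1.85848681e-03]]), 'ft_force': array([ 0.21905666,  0.81456813, -1.15544504]), 'moment': array([-0.04643921,  0.00117661,  0.00976875]), 'opening': 0.09413902943871781}
{'vfov': 56.51508014955432, 'cx': 250.83040511521216, 'cy': 191.9222689915927, 'xyz': array([0.48307833, 0.72457989, 0.79158056]), 'orientation': array([[-0.99066455, -0.10212429,  0.09030165],
       [-0.13581097,  0.68204431, -0.71858955],
       [ 0.01179572, -0.72414514, -0.68954671]])}
{'vfov': 57.8375492701833, 'cx': 253.75499080169476, 'cy': 189.75057924356668, 'xyz': array([ 0.48869635, -0.00146035,  1.01372776]), 'orientation': array([[ 2.72674662e-02, -9.93792713e-01,  1.07854198e-01],
       [-9.99623258e-01, -2.74465093e-02, -1.75676927e-04],
       [ 3.13480770e-03, -1.07808775e-01, -9.94166707e-01]])}
```

View pics/side0.png

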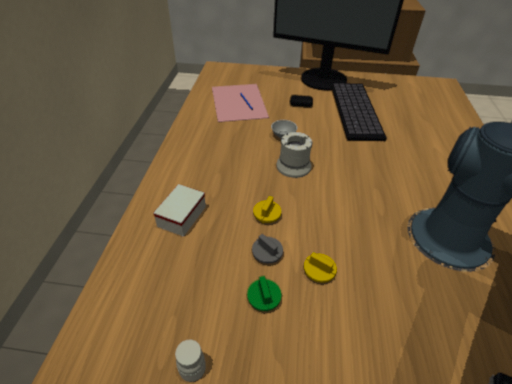

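View pics/top0.png

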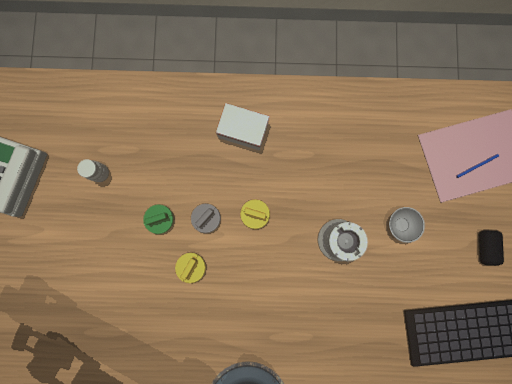

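Run:
```python
import cv2, numpy as np
s=cv2.imread("pics/side0.png");t=cv2.imread("pics/top0.png")
def c(im,x,y,w=32): return cv2.resize(im[y-w:y+w,x-w:x+w],(400,400),interpolation=cv2.INTER_CUBIC)
cv2.imwrite("pics/z0.png",np.hstack([c(s,268,248),c(s,294,155)]))
cv2.imwrite("pics/z1.png",np.hstack([c(t,206,218),c(t,346,240)]))
```

```text
(no output)
```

View pics/z0.png

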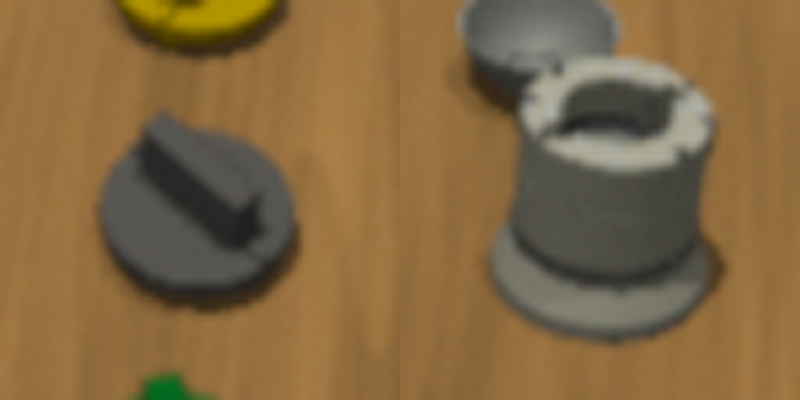

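View pics/z1.png

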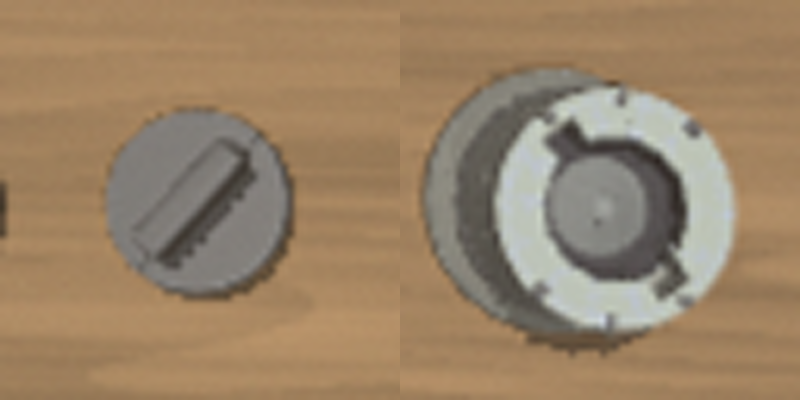

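```bash
cat > h.py <<'E'
import cv2, numpy as np
from plant import status, optics
def cam(n):
    c=optics.camera(n); c["f"]=192/np.tan(np.radians(c["vfov"]/2)); c["R"]=np.array(c["orientation"]); c["t"]=np.array(c["xyz"]); return c
def proj(c,P):
    p=(np.atleast_2d(P)-c["t"])@c["R"]; return np.c_[c["f"]*p[:,0]/p[:,2]+c["cx"],c["f"]*p[:,1]/p[:,2]+c["cy"]]
def unproj(c,uv,z):
    uv=np.atleast_2d(uv).astype(float); d=np.c_[(uv[:,0]-c["cx"])/c["f"],(uv[:,1]-c["cy"])/c["f"],np.ones(len(uv))]@c["R"].T
    return c["t"]+d*((z-c["t"][2])/d[:,2])[:,None]
def rect(c,x0,y0,z,half=.07,n=400):
    # image: right = world -y, up = world +x
    g=np.linspace(-half,half,n); X=x0-g[:,None]+0*g[None]; Y=y0-g[None]+0*g[:,None]
    uv=proj(c,np.c_[X.ravel(),Y.ravel(),np.full(n*n,z)]).reshape(n,n,2).astype(np.float32)
    return cv2.remap(c["frame"][:,:,::-1].copy(),uv,None,cv2.INTER_CUBIC)
E
python3 - <<'E'
from h import *
T=cam("top");S=cam("side")
# top crop px: lid ellipse center etc
lt=unproj(T,(206-32+198/6.25,218-32+202/6.25),.023)[0]
ls=unproj(S,(268-32+198/6.25,248-32+208/6.25),.023)[0]
mt=unproj(T,(346-32+215/6.25,240-32+207/6.25),.110)[0]
ms=unproj(S,(294-32+218/6.25,155-32+112/6.25),.110)[0]
print(lt,ls,mt,ms)
for nm,c in(("T",T),("S",S)):
    a=rect(c,lt[0],lt[1],.023);b=rect(c,mt[0],mt[1],.110)
    for im,r in((a,42),(b,50)): cv2.circle(im,(200,200),int(r/140*400),(0,0,255),1)
    cv2.imwrite(f"pics/r{nm}.png",np.hstack([a,b]))
E
```

```text
[0.51079966 0.13266168 0.023     ] [0.50901527 0.13713791 0.023     ] [ 0.4603895  -0.24901526  0.11      ] [ 0.45646709 -0.24710682  0.11      ]
```

View pics/rT.png

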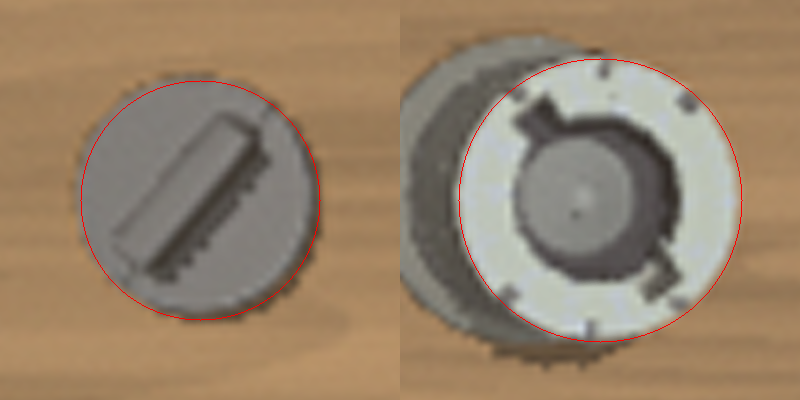

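View pics/rS.png

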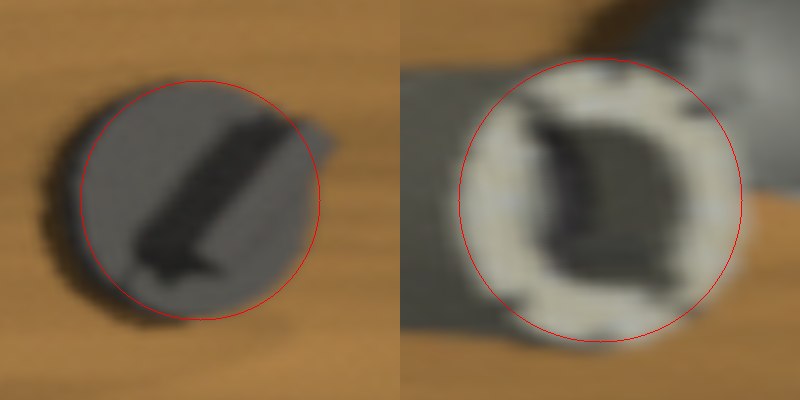

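send_rows(motion=[[0,0,-0.06,0.16,-0.25,0,100],[0,0,-0.12,0.32,-0.5,0,100],[0,0,-0.18,0.48,-0.75,0,100],[0,0,-0.25,0.64,-1,0,100]])

```text
clock: 0.53
eef_pos: [0.2815, 0.4957, 0.2301]
tool_rot: [[-0.0, -0.754, 0.657], [-0.0, 0.657, 0.754], [-1.0, -0.0, -0.0]]
ft_force: [0.5, -0.6, 0.3]
opening: 0.0938
```

send_rows(motion=[[0,0,0,0.16,-0.25,0,100],[0,0,0,0.32,-0.5,0,100],[0,0,0,0.48,-0.75,0,100],[0,0,0,0.64,-1,0,100]])

```text
clock: 0.87
eef_pos: [0.3584, 0.3755, 0.2304]
tool_rot: [[0.0, -0.757, 0.653], [0.0, 0.653, 0.757], [-1.0, -0.0, 0.0]]
ft_force: [0.8, 0.1, -0.1]
opening: 0.094
```

send_rows(motion=[[0,0,0,0.16,-0.25,0,100],[0,0,0,0.32,-0.5,0,100],[0,0,0,0.48,-0.75,0,100],[0,0,0,0.64,-1,0,100]])

```text
clock: 1.2
eef_pos: [0.4353, 0.2554, 0.2305]
tool_rot: [[0.0, -0.757, 0.654], [0.0, 0.654, 0.757], [-1.0, -0.0, 0.0]]
ft_force: [2.1, 0.3, 0.9]
opening: 0.0937
```

send_rows(motion=[[0,0,0,0.16,-0.25,-0.15,100],[0,0,0,0.32,-0.5,-0.3,100],[0,0,0,0.48,-0.75,-0.45,100],[0,0,0,0.63,-1,-0.6,100],[0,0,0,0.63,-1,-0.6,100],[0,0,0,0.63,-1,-0.6,100]])

```text
clock: 1.7
eef_pos: [0.5101, 0.1358, 0.1572]
tool_rot: [[-0.003, -0.755, 0.656], [0.0, 0.656, 0.755], [-1.0, 0.002, -0.002]]
ft_force: [0.1, -0.2, -0.5]
opening: 0.0936
```

Run:
```python
from h import *
s=status.state();print(s["clock"],s["eef_pos"],s["tool_rot"],s["ft_force"])
T=cam("top");S=cam("side")
cv2.imwrite("pics/a.png",np.hstack([cv2.resize(T["frame"][150:290,130:270,::-1],(400,400),interpolation=2),cv2.resize(S["frame"][140:300,200:360,::-1],(400,400),interpolation=2)]))
```

```text
1.7 [0.51006972 0.13576085 0.15720204] [[-2.86819056e-03 -7.54653259e-01  6.56117545e-01]
 [ 1.50097333e-04  6.56119911e-01  7.54656637e-01]
 [-9.99995875e-01  2.26298053e-03 -1.76860549e-03]] [ 0.05287184 -0.20516609 -0.47044013]
```

View pics/a.png

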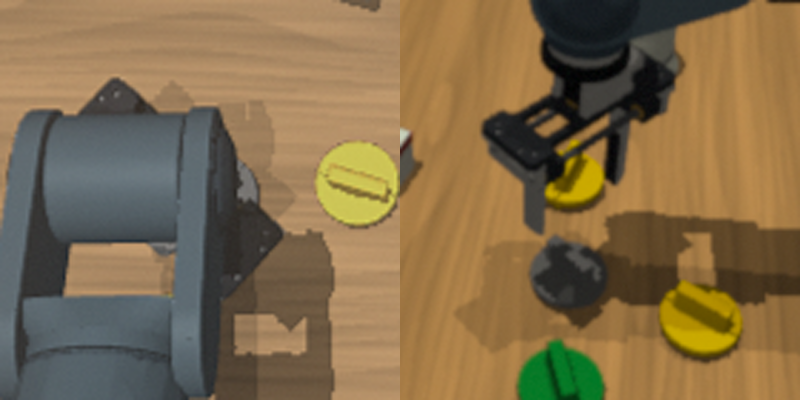

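send_rows(motion=[[0,0,0,0,0,-0.25,100],[0,0,0,0,0,-0.5,100],[0,0,0,0,0,-0.7,100],[0,0,0,0,0,-0.87,100],[0,0,0,0,0,-0.87,100],[0,0,0,0,0,-0.87,100]])

```text
clock: 2.3
eef_pos: [0.5098, 0.1382, 0.0543]
tool_rot: [[-0.001, -0.758, 0.652], [0.0, 0.652, 0.758], [-1.0, 0.001, -0.0]]
ft_force: [1.3, 0.1, -0.2]
opening: 0.0944
```

Run:
```python
from h import *
s=status.state();print(s["clock"],s["eef_pos"],s["ft_force"])
S=cam("side")
cv2.imwrite("pics/b.png",cv2.resize(S["frame"][180:280,200:340,::-1],(784,560),interpolation=2))
```

```text
2.3 [0.50975002 0.13821689 0.05431166] [ 1.30637023  0.08789963 -0.20615892]
```

View pics/b.png

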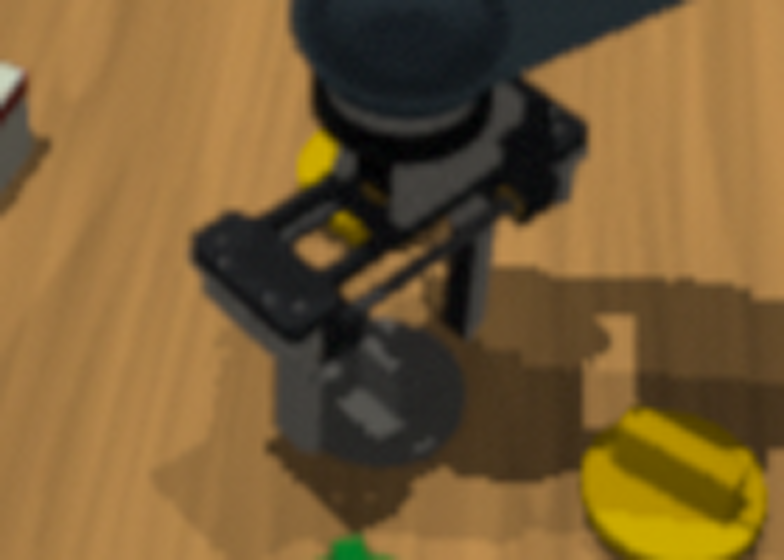

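send_rows(motion=[[0,0,0,0,-0.02,-0.01,60],[0,0,0,0,-0.02,-0.01,30],[0,0,0,0,-0.02,-0.01,0],[0,0,0,0,-0.02,-0.01,0],[0,0,0,0,-0.02,-0.01,0],[0,0,0,0,-0.02,-0.01,0],[0,0,0,0,-0.02,-0.01,0],[0,0,0,0,-0.02,-0.01,0],[0,0,0,0,-0.02,-0.01,0],[0,0,0,0,-0.02,-0.01,0]])

```text
clock: 3.18
eef_pos: [0.5103, 0.1346, 0.0528]
tool_rot: [[-0.0, -0.757, 0.654], [-0.0, 0.654, 0.757], [-1.0, 0.0, -0.0]]
ft_force: [-0.4, 0.1, 0.5]
opening: 0.0307
```

send_rows(motion=[[0,0,0,0,0,0,0],[0,0,0,0,0,0,0],[0,0,0,0,0,0,0],[0,0,0,0,0,0,0],[0,0,0,0,0,0,0],[0,0,0,0,0,0,0]])

```text
clock: 3.68
eef_pos: [0.5103, 0.1347, 0.0528]
tool_rot: [[-0.0, -0.757, 0.654], [0.0, 0.654, 0.757], [-1.0, 0.0, -0.0]]
ft_force: [0.5, 1.1, -0.0]
opening: 0.0156
```

send_rows(motion=[[0,0,0,0,0,0.1,0],[0,0,0,0,0,0.3,0],[0,0,0,0,0,0.6,0],[0,0,0,0,0,0.9,0],[0,0,0,0,0,1,0]])

```text
clock: 4.1
eef_pos: [0.5132, 0.1349, 0.1792]
tool_rot: [[0.009, -0.757, 0.654], [0.0, 0.654, 0.757], [-1.0, -0.007, 0.006]]
ft_force: [0.5, 0.0, -0.4]
opening: 0.0156
```

send_rows(motion=[[0,0,-0.07,-0.03,-0.2,0.15,0],[0,0,-0.14,-0.06,-0.4,0.3,0],[0,0,-0.21,-0.09,-0.6,0.4,0],[0,0,-0.28,-0.12,-0.8,0.5,0],[0,0,-0.35,-0.14,-1,0.5,0]])

```text
clock: 4.52
eef_pos: [0.4941, 0.0135, 0.2355]
tool_rot: [[0.004, -0.299, 0.954], [-0.001, 0.954, 0.299], [-1.0, -0.002, 0.004]]
ft_force: [1.0, -0.9, -0.3]
opening: 0.0159
```

send_rows(motion=[[0,0,-0.07,-0.03,-0.2,0,0],[0,0,-0.14,-0.06,-0.4,0,0],[0,0,-0.21,-0.09,-0.6,0,0],[0,0,-0.28,-0.12,-0.8,0,0],[0,0,-0.35,-0.14,-1,0,0]])

```text
clock: 4.93
eef_pos: [0.4759, -0.1063, 0.2325]
tool_rot: [[-0.001, 0.244, 0.97], [0.0, 0.97, -0.244], [-1.0, 0.0, -0.001]]
ft_force: [-0.0, -0.3, -1.4]
opening: 0.0156
```

send_rows(motion=[[0,0,-0.07,-0.03,-0.2,0,0],[0,0,-0.14,-0.06,-0.4,0,0],[0,0,-0.21,-0.1,-0.6,0,0],[0,0,-0.28,-0.14,-0.8,0,0],[0,0,-0.36,-0.15,-1,0,0],[0,0,-0.43,-0.15,-1.0,0,0],[0,0,-0.43,-0.15,-1.0,0,0],[0,0,-0.43,-0.15,-1.0,0,0]])

```text
clock: 5.6
eef_pos: [0.4583, -0.2251, 0.2324]
tool_rot: [[-0.001, 0.792, 0.61], [0.001, 0.61, -0.792], [-1.0, -0.0, -0.001]]
ft_force: [-0.0, -0.0, -1.5]
opening: 0.0161
```

send_rows(motion=[[0,0,0,0,-0.1,0,0],[0,0,0,0,-0.19,0,0],[0,0,0,0,-0.19,0,0],[0,0,0,0,-0.19,0,0],[0,0,0,0,-0.19,0,0]])

```text
clock: 6.02
eef_pos: [0.4587, -0.2481, 0.2328]
tool_rot: [[-0.0, 0.793, 0.609], [0.0, 0.609, -0.793], [-1.0, 0.0, -0.0]]
ft_force: [-0.3, 0.2, -1.8]
opening: 0.0158
```

Run:
```python
from h import *
s=status.state();print(s["clock"],s["eef_pos"],s["tool_rot"],s["ft_force"],s["joint_positions"])
S=cam("side");T=cam("top")
cv2.imwrite("pics/c.png",np.hstack([cv2.resize(T["frame"][180:300,286:406,::-1],(400,400),interpolation=2),cv2.resize(S["frame"][90:190,244:344,::-1],(400,400),interpolation=2)]))
```

```text
6.0167 [ 0.45872816 -0.24809213  0.23275249] [[-1.77222512e-04  7.93395806e-01  6.08706057e-01]
 [ 3.91682100e-04  6.08706075e-01 -7.93395715e-01]
 [-9.99999908e-01  9.78116854e-05 -4.18635355e-04]] [-0.25668312  0.19560086 -1.84488385] [-7.13484582e-01 -6.07351428e-02  1.88129422e+00  1.85908699e-04
  1.32142392e+00  2.02837105e-01]
```

View pics/c.png

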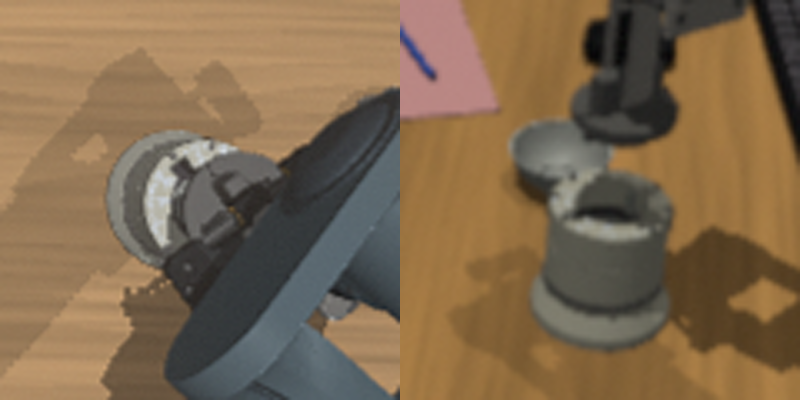

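Run:
```python
from h import *
s=status.state();p=s["eef_pos"]; z0=p[2]-.0528
S=cam("side");T=cam("top")
out=[]
for c in(T,S):
    im=cv2.resize(c["frame"][:,:,::-1],None,fx=6,fy=6,interpolation=cv2.INTER_CUBIC)
    def circ(x,y,z,r,col):
        a=np.linspace(0,2*np.pi,90); q=(proj(c,np.c_[x+r*np.cos(a),y+r*np.sin(a),0*a+z])+.5)*6
        cv2.polylines(im,[q.astype(np.int32)],True,col,1)
    circ(p[0],p[1],z0+.013,.042,(0,0,255)); circ(p[0],p[1],z0+.023,.042,(0,255,255))
    circ(.459,-.248,.110,.05,(255,0,0)); circ(.459,-.248,.0,.06,(0,200,0))
    u=(proj(c,[[.459,-.248,.14]])[0]*6).astype(int); out.append(im[u[1]-290:u[1]+290,u[0]-200:u[0]+200])
cv2.imwrite("pics/d.png",np.hstack(out))
```

```text
(no output)
```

View pics/d.png

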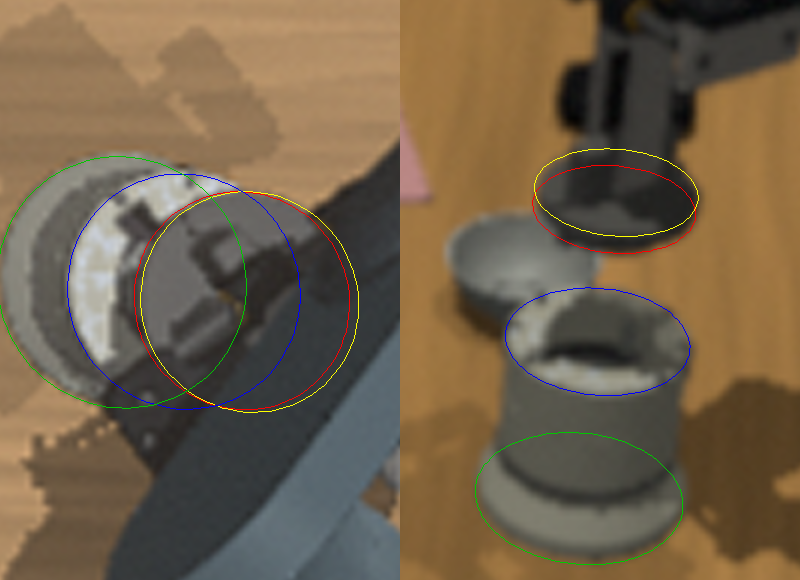

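send_rows(motion=[[0,0,0,0,0,-0.15,0],[0,0,0,0,0,-0.35,0],[0,0,0,0,0,-0.5,0],[0,0,0,0,0,-0.5,0],[0,0,0,0,0,-0.5,0]])

```text
clock: 6.63
eef_pos: [0.4583, -0.2476, 0.1723]
tool_rot: [[-0.002, 0.793, 0.609], [0.001, 0.609, -0.793], [-1.0, -0.0, -0.002]]
ft_force: [-0.4, 0.5, -0.7]
opening: 0.0157
```

Run:
```python
from h import *
s=status.state();p=s["eef_pos"]; z0=p[2]-.0528;print(p,z0,s["ft_force"])
S=cam("side");T=cam("top")
out=[]
K=8
for c in(T,S):
    im0=cv2.resize(c["frame"][:,:,::-1],None,fx=K,fy=K,interpolation=cv2.INTER_CUBIC);im=im0.copy()
    def circ(x,y,z,r,col):
        a=np.linspace(0,2*np.pi,90); q=(proj(c,np.c_[x+r*np.cos(a),y+r*np.sin(a),0*a+z])+.5)*K
        cv2.polylines(im,[q.astype(np.int32)],True,col,1)
    circ(p[0],p[1],z0+.013,.042,(0,0,255)); circ(p[0],p[1],z0+.023,.042,(0,255,255))
    circ(.459,-.248,.110,.05,(255,0,0)); circ(.459,-.248,.0,.06,(0,200,0))
    u=(proj(c,[[.459,-.248,.1]])[0]*K).astype(int); out.append(np.vstack([i[u[1]-200:u[1]+200,u[0]-200:u[0]+200] for i in (im0,im)]))
o=np.hstack(out)
cv2.imwrite("pics/e.png",o[400:]);cv2.imwrite("pics/e0.png",o[:400])
```

```text
[ 0.45833697 -0.24760224  0.17226016] 0.11946016490775098 [-0.39689325  0.48887381 -0.66406303]
```

View pics/e.png

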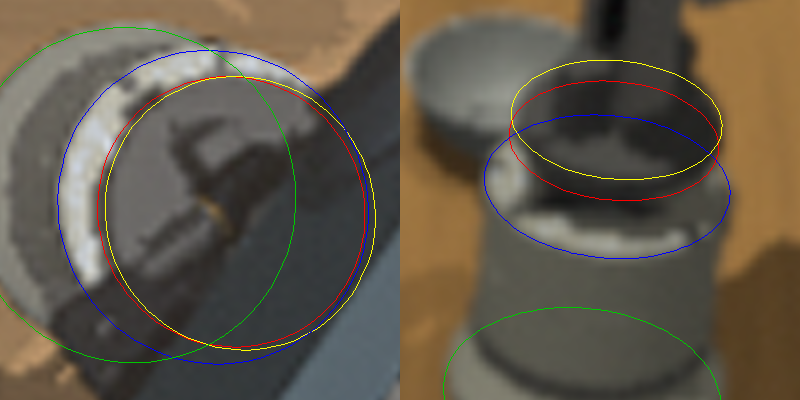

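View pics/e0.png

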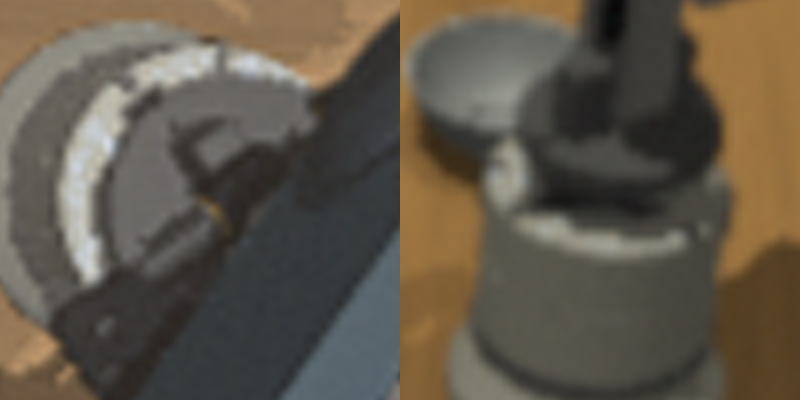

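```bash
cat > fit.py <<'E'
from h import *
from scipy.optimize import minimize
from scipy.ndimage import map_coordinates, gaussian_filter
def fit(c,g,x0,y0,z,r,sign,arc=(0,360)):
    # sign +1: outside brighter ; 0 -> abs. pixel centre at integer index
    a=np.radians(np.arange(arc[0],arc[1],2)); 
    gg=[gaussian_filter(g[...,k].astype(float),.7) for k in range(3)]
    def val(p,dr,k):
        rr=r+dr; q=proj(c,np.c_[p[0]+rr*np.cos(a),p[1]+rr*np.sin(a),0*a+z]); return map_coordinates(gg[k],[q[:,1],q[:,0]],order=1)
    def cost(p):
        d=sum(np.abs(val(p,.0025,k)-val(p,-.0025,k)) if sign==0 else sign*(val(p,.0025,k)-val(p,-.0025,k)) for k in range(3)); return -np.mean(np.minimum(d,150))
    best=min(((cost((x0+i,y0+j)),x0+i,y0+j) for i in np.arange(-.007,.0071,.001) for j in np.arange(-.007,.0071,.001)))
    m=minimize(cost,best[1:],method="Nelder-Mead",options=dict(initial_simplex=[best[1:],(best[1]+.001,best[2]),(best[1],best[2]+.001)]))
    return np.round(m.x,4),round(m.fun,1)
E
python3 - <<'E'
from fit import *
s=status.state();p=s["eef_pos"];z0=p[2]-.0528
T=cam("top");S=cam("side")
t0=cv2.imread("pics/top0.png");s0=cv2.imread("pics/side0.png")
for n,c,g0 in(("T",T,t0),("S",S,s0)):
    g1=c["frame"][:,:,::-1]
    print(n,"mill rim",fit(c,g0,.459,-.248,.11,.05,0),"bore",fit(c,g0,.459,-.248,.11,.0295,0))
    print(" foot", fit(c,g0,.459,-.248,.0,.06,1 ,(60,180) if n=="T" else (20,160)))
    print(" lid0",fit(c,g0,.510,.135,.023,.042,1))
    arc=(20,150) if n=="T" else (0,180)
    print(" lidnow top",fit(c,g1,p[0],p[1],z0+.023,.042,1,arc)," bottom",fit(c,g1,p[0],p[1],z0+.013,.042,1,arc))
print(p)
E
```

```text
T mill rim (array([ 0.4606, -0.2473]), np.float64(-134.6)) bore (array([ 0.461 , -0.2475]), np.float64(-137.4))
 foot (array([ 0.4596, -0.2459]), np.float64(-39.5))
 lid0 (array([0.5086, 0.1297]), np.float64(-38.3))
 lidnow top (array([ 0.4609, -0.244 ]), np.float64(-117.3))  bottom (array([ 0.4605, -0.2463]), np.float64(-117.5))
S mill rim (array([ 0.4593, -0.2498]), np.float64(-81.8)) bore (array([ 0.4584, -0.251 ]), np.float64(-101.1))
 foot (array([ 0.4586, -0.2493]), np.float64(-34.2))
 lid0 (array([0.5082, 0.1468]), np.float64(-59.8))
 lidnow top (array([ 0.4586, -0.2391]), np.float64(-50.3))  bottom (array([ 0.458 , -0.2525]), np.float64(-50.3))
[ 0.45945793 -0.2486471   0.1743278 ]
```

send_rows(motion=[[0,0,0,0,-0.005,-0.03,0],[0,0,0,0,-0.005,-0.06,0],[0,0,0,0,-0.005,-0.08,0],[0,0,0,0,-0.005,-0.1,0],[0,0,0,0,-0.005,-0.1,0]])

```text
clock: 7.25
eef_pos: [0.4584, -0.2485, 0.1601]
tool_rot: [[-0.001, 0.794, 0.608], [0.001, 0.608, -0.794], [-1.0, -0.0, -0.001]]
ft_force: [0.1, 0.5, -1.6]
opening: 0.0157
```

send_rows(motion=[[0,0,0,0,0,-0.015,0],[0,0,0,0,0,-0.03,0],[0,0,0,0,0,-0.045,0],[0,0,0,0,0,-0.045,0]])

```text
clock: 7.58
eef_pos: [0.4585, -0.2486, 0.155]
tool_rot: [[-0.001, 0.794, 0.608], [0.001, 0.608, -0.794], [-1.0, -0.0, -0.001]]
ft_force: [1.1, 0.1, 0.2]
opening: 0.0157
```

send_rows(motion=[[0,0,0,0,0,-0.015,0],[0,0,0,0,0,-0.03,0],[0,0,0,0,0,-0.045,0],[0,0,0,0,0,-0.045,0],[0,0,0,0,0,-0.045,0]])

```text
clock: 8.0
eef_pos: [0.4587, -0.2487, 0.15]
tool_rot: [[-0.0, 0.794, 0.608], [0.0, 0.608, -0.794], [-1.0, -0.0, -0.0]]
ft_force: [-0.5, 1.1, -1.6]
opening: 0.0159
```

send_rows(motion=[[0,0,0,0,0,-0.01,0],[0,0,0,0,0,-0.02,0],[0,0,0,0,0,-0.02,0]])

```text
clock: 8.25
eef_pos: [0.4589, -0.2488, 0.1498]
tool_rot: [[-0.001, 0.793, 0.609], [0.0, 0.609, -0.793], [-1.0, -0.0, -0.001]]
ft_force: [-4.7, 3.2, 12.3]
opening: 0.0159
```

Run:
```python
from h import *
s=status.state();p=s["eef_pos"];print(s["clock"],p,s["ft_force"],s["moment"])
S=cam("side");T=cam("top")
cv2.imwrite("pics/f.png",np.hstack([cv2.resize(T["frame"][205:275,311:381,::-1],(400,400),interpolation=2),cv2.resize(S["frame"][110:180,259:329,::-1],(400,400),interpolation=2)]))
```

```text
8.25 [ 0.45886429 -0.24882068  0.14975882] [-4.70535382  3.1651691  12.29026082] [ 0.73660812  1.11374017 -0.00554811]
```

View pics/f.png

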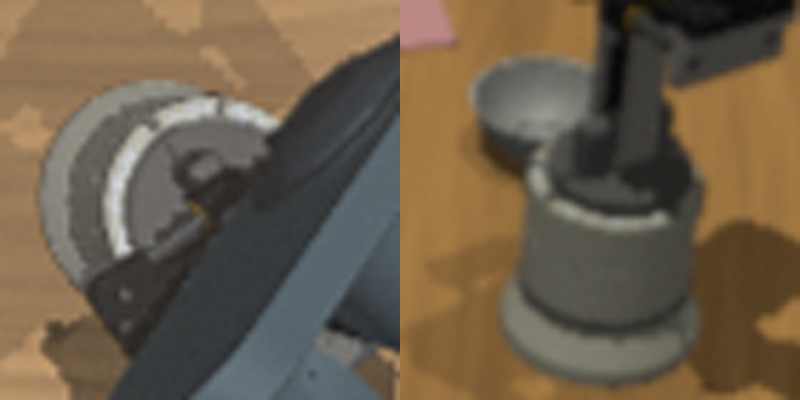

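Run:
```python
from h import *
T=cam("top");S=cam("side")
for n,c,f,ctr in(("T",T,"top0",(.4608,-.2474)),("S",S,"side0",(.4588,-.2500))):
    c["frame"]=cv2.imread(f"pics/{f}.png")[:,:,::-1]
    # polar: rows radius 38..52mm, cols angle 
    A=np.radians(np.arange(-90,270,.45)); R=np.linspace(.053,.026,270)
    q=proj(c,np.c_[(ctr[0]+R[:,None]*np.cos(A)).ravel(),(ctr[1]+R[:,None]*np.sin(A)).ravel(),np.full(A.size*R.size,.11)]).reshape(270,800,2).astype(np.float32)
    im=cv2.remap(c["frame"][:,:,::-1].copy(),q,None,cv2.INTER_CUBIC)
    cv2.imwrite(f"pics/p{n}.png",im)
    g=im.astype(float).sum(2)
    pr=g[30:110].mean(0) # r 50..42
    pr=pr-np.convolve(np.r_[pr[-40:],pr,pr[:40]],np.ones(81)/81,"valid")
    # fold: score for entry angle e
    for k,off in(("entry",0),("run",-40),("lock",-80)):
        for h in(0,180):
            w=[(i,38+off+h+i) for i in np.arange(-8,8.1,.5)]
            v=np.array([np.interp((x+90)%360,np.arange(0,360,.45),pr) for _,x in w]); d=np.maximum(v.max()*.0-v-0.4*(-v).max(),0)
            print(n,k,h,"entry est",round(38+np.sum(d*np.array([i for i,_ in w]))/d.sum(),2),round((-v).max()))
o=np.vstack([cv2.imread("pics/pT.png"),cv2.imread("pics/pS.png")]);cv2.imwrite("pics/p.png",o)
```

```text
T entry 0 entry est 36.82 157
T entry 180 entry est 38.11 130
T run 0 entry est 35.69 160
T run 180 entry est 38.14 142
T lock 0 entry est 35.51 154
T lock 180 entry est 38.17 152
S entry 0 entry est 37.14 106
S entry 180 entry est 38.02 71
S run 0 entry est 34.08 71
S run 180 entry est 38.58 52
S lock 0 entry est 35.26 97
S lock 180 entry est 38.12 103
```

View pics/p.png

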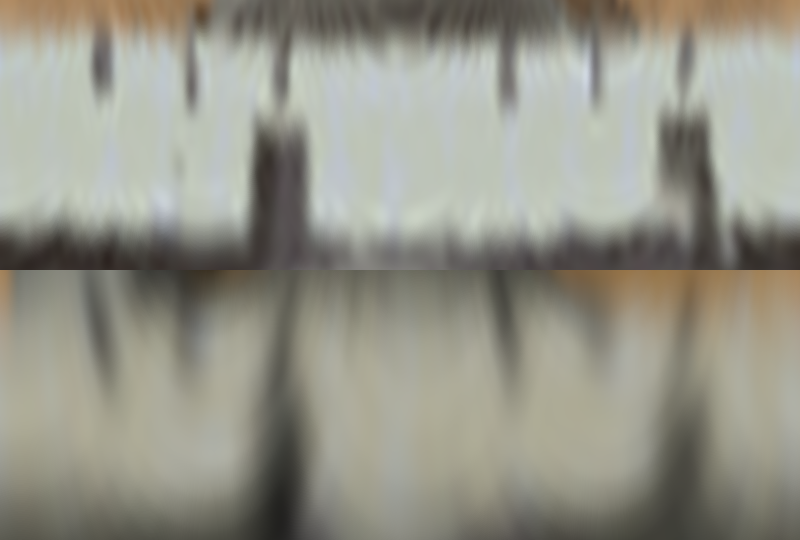

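send_rows(motion=[[0,0,0,0,0,0.012,0],[0,0,-0.02,0,0,0.012,0],[0,0,-0.05,0,0,0.012,0],[0,0,-0.08,0,0,0.012,0],[0,0,-0.11,0,0,0.012,0],[0,0,-0.14,0,0,0.012,0],[0,0,-0.15,0,0,0.012,0],[0,0,-0.15,0,0,0.012,0]])

```text
clock: 9.12
eef_pos: [0.4589, -0.2494, 0.1498]
tool_rot: [[0.0, 0.913, 0.407], [-0.002, 0.407, -0.913], [-1.0, -0.0, 0.002]]
ft_force: [-2.6, -2.3, 4.3]
opening: 0.0158
```

Run:
```python
from h import *
s=status.state();p=s["eef_pos"];print(s["clock"],p,s["ft_force"],s["moment"],np.degrees(np.arctan2(s["tool_rot"][1,2],s["tool_rot"][0,2])))
```

```text
9.1167 [ 0.45889436 -0.24943039  0.14980899] [-2.56279301 -2.27247633  4.33966525] [-0.23510446  0.57317277  0.14603897] -65.98322983925927
```

send_rows(motion=[[0,0,-0.03,0,0,0,0],[0,0,-0.06,0,0,0,0],[0,0,-0.09,0,0,0,0],[0,0,-0.12,0,0,0,0],[0,0,-0.15,0,0,0,0],[0,0,-0.18,0,0,0,0],[0,0,-0.21,0,0,0,0],[0,0,-0.24,0,0,0,0],[0,0,-0.26,0,0,0,0],[0,0,-0.28,0,0,0,0],[0,0,-0.28,0,0,0,0],[0,0,-0.28,0,0,0,0]])

```text
clock: 10.12
eef_pos: [0.4589, -0.2492, 0.1498]
tool_rot: [[0.0, 1.0, -0.02], [-0.001, -0.02, -1.0], [-1.0, 0.0, 0.001]]
ft_force: [-2.6, -1.1, 4.0]
opening: 0.0158
```

Run:
```python
from h import *
s=status.state();p=s["eef_pos"];print(s["clock"],p,s["ft_force"],s["moment"],np.degrees(np.arctan2(s["tool_rot"][1,2],s["tool_rot"][0,2])))
S=cam("side");T=cam("top")
cv2.imwrite("pics/g.png",np.hstack([cv2.resize(T["frame"][205:275,311:381,::-1],(400,400),interpolation=2),cv2.resize(S["frame"][110:180,259:329,::-1],(400,400),interpolation=2)]))
```

```text
10.1167 [ 0.45885698 -0.2492264   0.1497897 ] [-2.57332004 -1.13015167  4.00341439] [-0.13019099  0.67783944  0.11877533] -91.1274856010655
```

View pics/g.png

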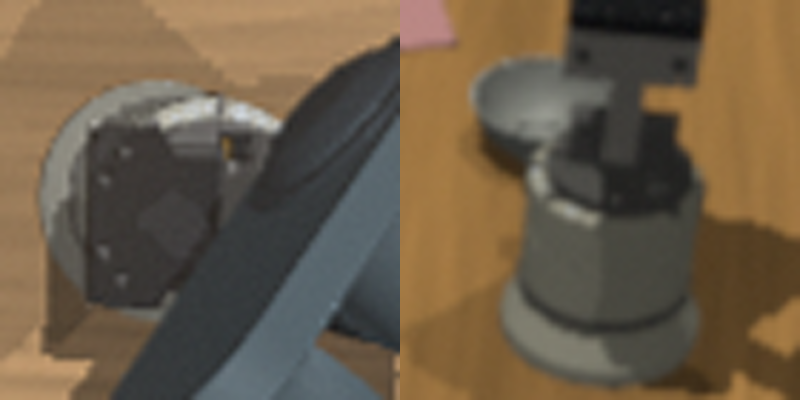

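send_rows(motion=[[0,0,-0.01,0,0,0,0],[0,0,-0.02,0,0,0,0],[0,0,-0.02,0,0,0,0],[0,0,-0.02,0,0,0,0],[0,0,-0.02,0,0,0,0],[0,0,-0.02,0,0,0,0]])

```text
clock: 10.72
eef_pos: [0.4589, -0.2492, 0.1498]
tool_rot: [[0.0, 0.999, -0.051], [-0.001, -0.051, -0.999], [-1.0, 0.0, 0.001]]
ft_force: [-2.8, -1.0, 6.0]
opening: 0.0159
```

Run:
```python
from h import *
s=status.state();p=s["eef_pos"];print(s["clock"],p,s["ft_force"],s["moment"],np.degrees(np.arctan2(s["tool_rot"][1,2],s["tool_rot"][0,2])),np.abs(s["qvel"]).max())
T=cam("top");S=cam("side")
out=[]
K=10
for c in(T,S):
    im=cv2.resize(c["frame"][:,:,::-1],None,fx=K,fy=K,interpolation=cv2.INTER_CUBIC)
    def ln(A,B,col):
        q=(proj(c,[A,B])+.5)*K; cv2.line(im,tuple(q[0].astype(int)),tuple(q[1].astype(int)),col,1)
    x,y=(.4608,-.2474) if c is T else (.4588,-.25)
    for sx in(-.03,.03):
      for a in(-3,):
        d=np.array([np.cos(np.radians(a)),np.sin(np.radians(a))]); n=np.array([-d[1],d[0]])
    P=lambda l,w,z:[x+l*d[0]+w*n[0],y+l*d[1]+w*n[1],z]
    for z in(.12,.152):
        cs=[P(-.03,-.008,z),P(.03,-.008,z),P(.03,.008,z),P(-.03,.008,z)]
        for i in range(4): ln(cs[i],cs[(i+1)%4],(0,255,255) if z>.13 else (0,0,255))
    u=(proj(c,[[x,y,.12]])[0]*K).astype(int); out.append(im[u[1]-270:u[1]+270,u[0]-200:u[0]+200])
cv2.imwrite("pics/i.png",np.hstack(out))
for f in("top0","side0"): pass
cv2.imwrite("pics/full.png",np.vstack([T["frame"][:290,:,::-1],S["frame"][90:,:,::-1]]))
```

```text
10.7167 [ 0.45885972 -0.24924123  0.1497784 ] [-2.82004072 -1.02948457  5.9538635 ] [-0.13874284  0.647706    0.19280064] -92.91673605172049 0.0020998707818058247
```

View pics/i.png

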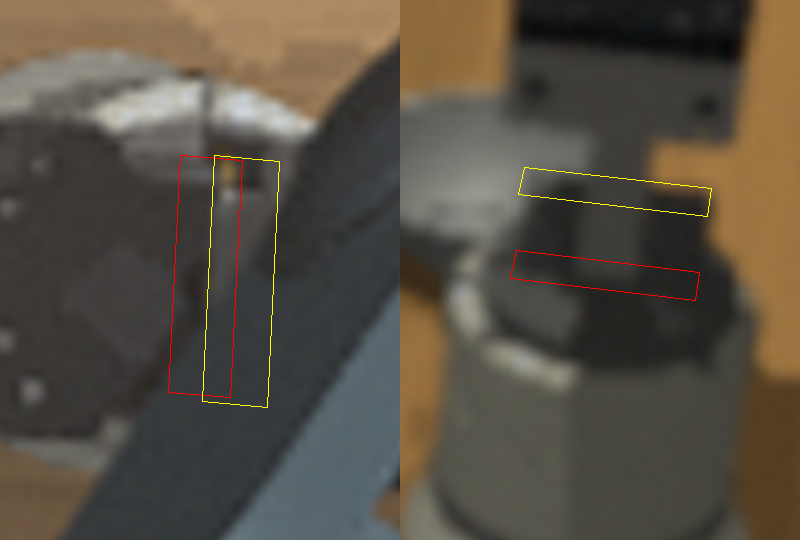

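View pics/full.png

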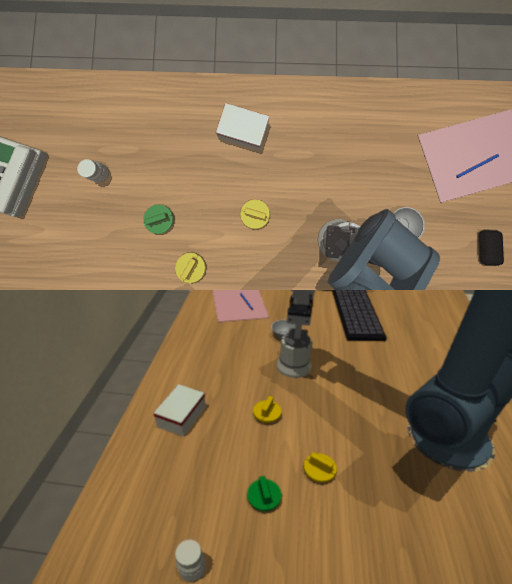

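send_rows(motion=[[0,0,0,0,0,0,0],[0,0,0,0,0,0,0],[0,0,0,0,0,0,0],[0,0,0,0,0,0,0],[0,0,0,0,0,0,0],[0,0,0,0,0,0,0]])

```text
clock: 11.32
eef_pos: [0.4589, -0.2492, 0.1498]
tool_rot: [[0.0, 0.999, -0.051], [-0.001, -0.051, -0.999], [-1.0, 0.0, 0.001]]
ft_force: [-2.2, -2.0, 4.5]
opening: 0.0158
```

Run:
```python
from plant import status, job
import numpy as np
s=status.state();print(s["clock"],s["eef_pos"],s["moment"],s["opening"],np.degrees(np.arctan2(s["tool_rot"][1,2],s["tool_rot"][0,2])))
print(job.job_done())
```

```text
11.3167 [ 0.4588719  -0.24919709  0.14977514] [-0.09949901  0.66749447  0.23104718] 0.015828932784696877 -92.90884944601446
the job is handed in; nothing more can be done
None
```

I gripped the grey lid by its bar, seated it on the mill through the entry slots, and turned it about 40.4° clockwise. I handed the job in at 11.3 s, still gripping and holding it at the run mark.

**Seating:** the tool stopped at a height of 0.1498 m with light contact, which matches a fully seated lid.

**Angle:** from the jaw angle, the bar ended at -2.9°. I measured the run mark at about -3°, with single marks scattered about 2° (up to 3° for one mark in the side view). The lid stayed well short of the lock.

**Grip and steadiness:** the opening held at 15.8 mm and the pose was steady over the last half second.

**Twisting moment:** it read 0.12 to 0.23 N m at the end, above the 0.11 N m expected from the spring. I put this down to friction but did not confirm it.

**Other objects:** the jar, carton, bowl and look-alike lids show no visible movement in the last pictures.

**Camera disagreement:** the two views differed by 2 to 3 mm on the mill's position. They differed by more on the lid, up to 17 mm in y for one fit in the side view. I set the alignment mainly from the lid's position relative to the mill.

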